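Set the tea mill's grind knob, then slide it under the leaf spout

ROBOT

A 7-joint arm with a two-finger parallel gripper is mounted at the origin on the work surface. World frame = base frame: x ahead of the robot, y to its left, z up, the work surface at z = 0. Lengths are in m, angles in rad, forces in N, time in s.
With the tool pointing down it reaches from about 0.425 to 0.875 m from the base axis. Payload 4.7 kg.
Tool frame: the origin (TCP) lies between the finger pads; the fingertips stand 22 mm ahead of it and the grasp point (between the pads) lies 3 mm ahead of it; z points along the fingers, x is the direction in which the jaws open and shut, and the axes are right-handed (so a half turn about z gives the same grasp; the last joint's range is limited). The gripper opens to 87 mm and grips with 3 to 60 N. Pads are 19 mm wide; open, the fingers measure 117 mm over their backs; the gripper's body (75 mm by 190 mm) begins 51 mm behind the grasp point.
Start: joints at [1.224, 0.321, -0.07, 1.45, 0.023, 1.371, -0.057], TCP at [0.229, -0.608, 0.245] pointing down, gripper open.
Joint ranges: [-2.86, 2.86], [-0.3, 2.09], [-1.38, 1.24], [0.06, 2.45], [-1.56, 4.7], [0.09, 2.05], [-2.69, 2.69]. Speed limits (rad/s): [2.57, 2.57, 3.14, 3.14, 3.14, 3.14, 3.14].

INTERFACE

Orientations are given as a 3x3 rotation matrix whose columns are the frame's x, y, z axes.
In Python, from rig import state, snapshot, workorder gives the robot as it stands.
- The arm moves only by the tool send_rows, never from a script. Its argument "steps" is a list of rows, each an object with "rot": the turn, a rotation vector about the world's x, y, z in units of 5 degrees (1.0 is 5 degrees), a list of three; "xyz": the shift along the world's x, y, z in units of 30 mm (1.0 is 30 mm), a list of three; "gripper": the gripper's target within -1 to 1 (shut at 1, half-way at 0, fully open at -1). A call has 1 to 12 rows; each row shifts and turns the commanded pose from where the row before left it; what a row does not reach is not made up. A row lasts 1/12 s, in which the tool goes at most 41.7 mm and 7.16 degrees, less where a joint would pass 70% of its speed; a pose out of reach is approached as far as the arm can. A call is refused whole if a number of a shift passes 1 or a number of a turn 1, either way. A call with a gripper value outside its range is refused whole. The fingers move at their own pace and stop on an object; "newtons" is the grip in N (left out, the last holds). Time passes only in rows, so rows that do not move let the fingers close. It gives the time, the measured TCP pose, the force and the opening at its end, in the units of the state.
- state(): the state, without advancing time (a new reading comes with each control period).
- snapshot(name): name is "scene" or "top" or "wrist"; returns a dict with "color" (420x560x3 uint8, red, green, blue), "fx", "fy", "cx", "cy" (pixels), "eye" and "rotation" of the camera in the world. Camera axes: x right, y down, z forward; pixel columns grow to the right and rows downward; lengths in m; the calibration is good to about 2 mm. A picture is of the moment at which its call begins. There is no depth.
- workorder.hand_in(): hands the job in, once; it reports no verdict.
The state is a dict: "time_s": time; "joint_positions": joint angles; "joint_velocities": joint speeds; "joint_torque": joint torques, N m; "tool_pos": TCP position; "eef_rot": TCP orientation; "ft_force": force on the tool from outside, world axes, zero at the start; "moment": the same for the moment, N m; "width": finger opening in m.
Only numpy, scipy, OpenCV 4.12 (cv2) and the standard library are available. Lean on these libraries where they do the work, as an engineer would, in place of code of your own. Each camera call takes 0.05 s, during which the arm holds its last target. There are 200 camera calls.

TASK

Set up the white tea mill for grinding. First, where it stands, turn the black knob on its top clockwise until the knob's white line points at the red mark, bearing down on it as you turn so that the mill itself neither spins nor shifts. Then slide the mill, upright on its feet, in under the dispenser's overhanging board until the yellow spot in its inlet is right under the tip of the brass spout, standing square to the dispenser with its knob end outward; let go, keep the knob setting, and leave the tea things around it where they are.

Things in the scene. Friction and masses are not known exactly. Their poses are not given: they have to be found in the camera images.
- shelf: Low fixed shelf with a pale wooden top, 480 (x) x 920 (y) mm, standing on the bench; its flat top is at height 50 mm. Origin: centre of its underside, at bench level. All else stands on its top; friction there is about 0.6.
- mill: White free-standing tea mill, box 120 long (its x) x 90 wide (its y) mm on four small feet (45 mm along x, 33 mm along y from its centre); top 80 mm above the shelf. About 0.5 kg, loose: slides and spins easily unless pressed down. Origin: centre of its underside; +x points from the knob end (front, with a black powder drawer) to the inlet end, z up.
- inlet (a point): Centre of the yellow spot (12 mm across) on the mill's round black inlet (34 mm across, 4 mm proud of the top), 35 mm from the mill's centre towards its +x, 84 mm above its underside.
- mill_knob (a joint): Knob angle, rad, growing clockwise seen from above. At 1.4 its white line points along the mill's +x, at the red mark between knob and inlet. Starts at 0 to 0.5 (line to the left of the mark), stops at 0 and 2.2, stays where left. Turning takes 0.3 N m, more than the mill's feet resist unless it is pressed down at the knob with 10 to 15 N.
- knob_grip (a point): Point on the knob's vertical axis, 26 mm above the mill's top (a good grip height), 28 mm from the mill's centre towards its -x. The knob is an upright black bar 44 long x 14 wide mm, from 2 to 40 mm above the mill's top. The point's x runs along the bar to the end with the white line, z up; the bar's flat sides face +y and -y.
- dispenser: Fixed leaf dispenser, open in front (its -x, robot's side): dark board, 220 mm wide, on two posts 22 x 16 mm that stand 30 mm behind the spout and 100 mm to either side; a canister, 76 mm across, on the board over the spout up to 297 mm above the shelf. Origin on the shelf, straight below the spout. The mill goes in from the front, its x along the dispenser's x.
- board_front (a point): Middle of the lower front edge of the dispenser's board, 210 mm above the shelf, 78 mm before the spout; the board is 20 mm thick, 125 mm deep, 110 mm to either side. With the mill in place its knob is 63 mm before the spout, so 15 mm in from this edge: a gripper must come to it from the front, tilted 40 to 50 degrees.
- spout_tip (a point): Lower end of the brass spout hanging from the middle of the board, 14 mm across, 105 mm above the shelf: 21 mm above the mill's inlet.
- bowl: Black raku tea bowl, 116 mm across, 75 mm high, loose; leave it alone. Origin: centre of its underside.
- caddy: Red lacquered caddy, 68 mm across, 68 mm high, loose; leave it alone. Origin: centre of its underside.
- lid_rest: Green bronze lid rest, 52 mm across, 48 mm high, loose; leave it alone. Origin: centre of its underside.
- scoop: Slim bamboo tea scoop, 170 mm long along its x, 11 mm wide, lying on the shelf, loose; leave it alone. Origin: near its middle, on the shelf.
Things that resemble listed ones, but are neither listed nor needed, are in the scene too. What is meant by the mill is not purple, and is the smaller of those in its own colour.

How it is judged:
On the way, in this order (a step that is already met when the one before it is completed fails the run):
1. the knob's white line is at the red mark while the mill still stands where it stood (value of joint mill_knob between 1.28 and 1.52 rad and distance of inlet from where it was at the start of the episode below 0.02 m), for 0.2 s.
2. the mill's inlet is under the spout tip, the mill square to the dispenser (horizontal distance between inlet and spout_tip below 0.01 m and angle between the x axis of mill and the x axis of dispenser, either way round below 0.17 rad), for 0.2 s.
At the end, for the whole second after the job is handed in: The knob reads 1.28 to 1.52 rad (white line within 7 degrees of the red mark); the inlet's centre is within 10 mm, horizontally, of the spout tip; the mill is within about 10 degrees of square to the dispenser, knob end outward, upright on its feet on the shelf and at rest (all of step 2 and value of joint mill_knob between 1.28 and 1.52 rad and x of mill in the frame of dispenser below 0 m and angle between mill's own z axis and vertical below 0.05 rad and z of mill in the frame of dispenser below 0.004 m and linear speed of mill below 0.01 m/s); the robot touches nothing.
It fails at once if the mill spun or shifted (its inlet by more than 20 mm) before its knob was set (value of joint mill_knob below 1.2 rad and distance of inlet from where it was at the start of the episode above 0.02 m).
It fails at once if the mill was tipped by more than 14 degrees or lifted by more than 20 mm (angle between mill's own z axis and vertical above 0.25 rad or z of mill in the frame of dispenser above 0.02 m).
It fails at once if a bystander was moved by more than 30 mm (distance of any of bowl, caddy, lid_rest, scoop from where it was at the start of the episode above 0.03 m).
It also fails if it takes over 54 s, if anything falls off the work surface, if the arm or the gripper's body presses on something with over 40 N, if the wrist force passes 120 N, or if a joint passes its speed limit or range.

## Working session

There is one attempt and no reset: what is moved stays moved. The work goes in short steps, Python scripts to look and compute and a tool call to move; the robot and the scene stay as the last step left them, time stands still between calls to the robot, and variables do not carry over. Pictures are saved under pics/ and viewed, about 8 in all and at most 12, crops included, and the job is handed in when it is done.

Besides the shell and the picture viewer there is one more tool, called after "Emit:" as name([rows], argument=value, ...), one row to a line, values as JSON. send_rows: Moves the arm, as the interface text tells. Its arguments: {"type":"object","properties":{"steps":{"type":"array","items":{"type":"object","properties":{"rot":{"type":"array","items":{"type":"number"}},"xyz":{"type":"array","items":{"type":"number"}},"gripper":{"type":"number"}}}},"newtons":{"type":"number"}},"required":["steps"]}

```bash
mkdir -p pics; ls
cat > h.py <<'E'
import numpy as np, cv2, sys
from rig import state, snapshot
def grab(cam,name):
    s=snapshot(cam); np.savez('pics/%s.npz'%name,**{k:np.array(v) for k,v in s.items()})
    cv2.imwrite('pics/%s.png'%name,s['color'][:,:,::-1]); return s
def load(name): return dict(np.load('pics/%s.npz'%name))
def ray(s,u,v):
    d=np.array([(u-s['cx'])/s['fx'],(v-s['cy'])/s['fy'],1.]); return np.array(s['eye']),np.array(s['rotation'])@d
def onz(s,u,v,z):
    e,d=ray(s,u,v); return e+d*(z-e[2])/d[2]
def proj(s,p):
    c=np.array(s['rotation']).T@(np.array(p)-s['eye']); return c[0]/c[2]*s['fx']+s['cx'],c[1]/c[2]*s['fy']+s['cy']
E
python3 - <<'E'
from h import *
np.set_printoptions(precision=3,suppress=True)
for c in ['scene','top','wrist']:
    s=grab(c,c+'0'); print(c,s['fx'],s['eye'],s['rotation'])
st=state(); print(st['time_s'],st['tool_pos'],st['eef_rot'],st['width'])
a=load('scene0')['color'];b=load('top0')['color']
E
```

```text
pics
scene 398.56476300517386 [0.991 0.365 0.891] [[-0.571  0.605 -0.555]
 [ 0.821  0.414 -0.393]
 [-0.008 -0.68  -0.733]]
top 413.24953888500426 [ 0.297 -0.015  1.219] [[ 0.003 -0.991  0.135]
 [-1.    -0.002  0.013]
 [-0.013 -0.135 -0.991]]
wrist 289.4826796275143 [ 0.291 -0.585  0.384] [[ 0.353 -0.906 -0.232]
 [-0.935 -0.343 -0.084]
 [-0.003  0.247 -0.969]]
0.15 [ 0.229 -0.608  0.244] [[ 0.353 -0.936 -0.001]
 [-0.936 -0.353  0.001]
 [-0.001  0.    -1.   ]] 0.08681882336936139
```

View pics/scene0.png

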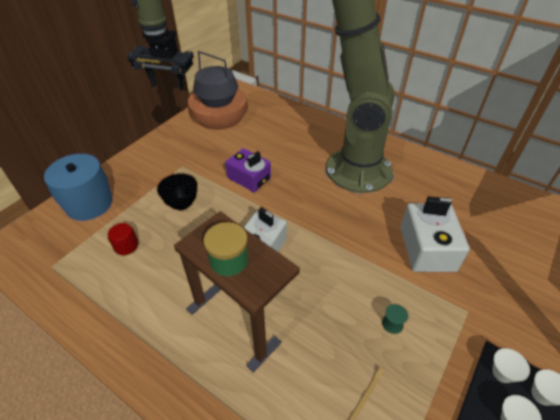

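View pics/top0.png

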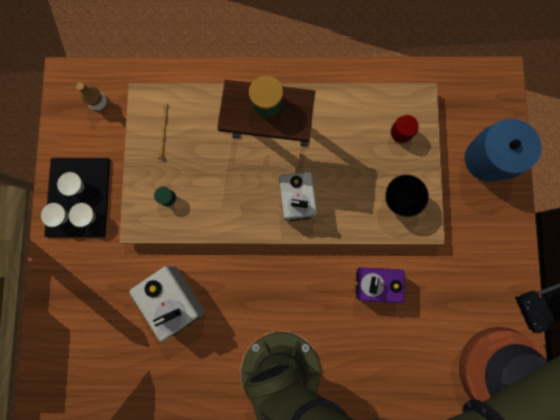

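The scene view shows the dispenser (board around (235,262)) with the small white mill at (268,230). The top view shows that mill at (297,195), its inlet at (297,181) and its knob at (299,203). The board is at (267,110). The larger white mill and the purple one are decoys.

Run:
```python
from h import *
np.set_printoptions(precision=4,suppress=True)
s=load('top0'); c=s['color'][:,:,::-1]
hsv=cv2.cvtColor(np.ascontiguousarray(c),cv2.COLOR_BGR2HSV)
def blobs(m,x0,x1,y0,y1,mn):
    z=np.zeros(m.shape,np.uint8); z[y0:y1,x0:x1]=m[y0:y1,x0:x1]
    n,l,st,ce=cv2.connectedComponentsWithStats(z); 
    return [(ce[i],st[i,4],l==i) for i in range(1,n) if st[i,4]>=mn]
y=(cv2.inRange(hsv,(18,120,120),(35,255,255)))
for ce,a,_ in blobs(y,280,320,165,225,3): print('yellow',ce,a,onz(s,*ce,.134))
r=cv2.inRange(hsv,(0,120,120),(8,255,255))|cv2.inRange(hsv,(172,120,120),(180,255,255))
for ce,a,_ in blobs(r,285,312,175,215,1): print('red',ce,a,onz(s,*ce,.13))
# top plan views, rectified crops
A=cv2.resize(c[160:230,265:335],None,fx=8,fy=8,interpolation=cv2.INTER_CUBIC)
B=cv2.resize(c[70:170,205:330],None,fx=4.4,fy=4.4,interpolation=cv2.INTER_CUBIC)
t=load('scene0')['color'][:,:,::-1]
out=np.zeros((560,800,3),np.uint8); out[:,:560]=A
out[:330,560:]=cv2.resize(B,(240,192))[0:1].repeat(330,0)*0
cv2.imwrite('pics/c1.png',A)
# board corners from top: dark brown mask
m=cv2.inRange(hsv,(0,40,10),(20,255,85))
for ce,a,l in blobs(m,210,325,75,150,300):
    print('board',ce,a); cn=max(cv2.findContours(l.astype(np.uint8),0,1)[0],key=cv2.contourArea)
    h=cv2.convexHull(cn); ap=cv2.approxPolyDP(h,5,True)[:,0]; print(ap); 
    for p in ap: print(onz(s,*p,.28))
```

```text
board [266.4424 114.0455] 3933
[[225  80]
 [313  90]
 [307 146]
 [234 138]
 [218 130]]
[0.7391 0.1321 0.28  ]
[ 0.7134 -0.0788  0.28  ]
[ 0.5757 -0.0638  0.28  ]
[0.5951 0.1078 0.28  ]
[0.6147 0.146  0.28  ]
```

View pics/c1.png

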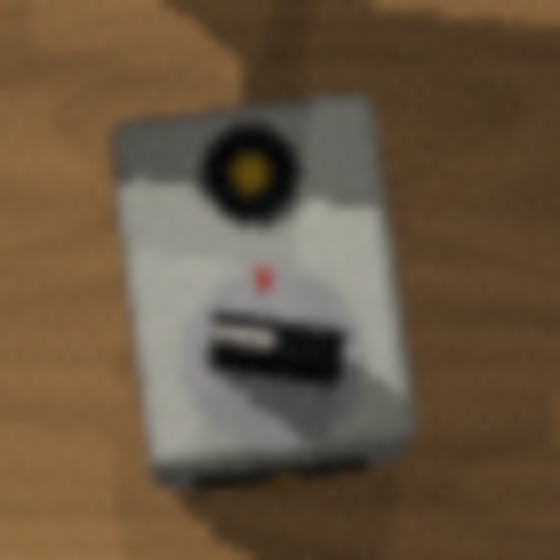

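The crop (8x, offset (265,160)) shows the inlet spot at about (250,172), the red mark at (262,275) and the knob bar top centred at about (278,345). The white line points left, so the knob reads near 0. Next I'll look at the dispenser.

Run:
```python
from h import *
c=load('top0')['color'][:,:,::-1]; t=load('scene0')['color'][:,:,::-1]
g=lambda a:np.clip(a.astype(float)**0.6*255**0.4*1.0,0,255).astype(np.uint8)
B=cv2.resize(g(c[72:152,208:328]),None,fx=6.6,fy=6.6,interpolation=cv2.INTER_CUBIC)[:,:790]
np.save('pics/x.npy',0)
cv2.imwrite('pics/c2.png',B)
```

```text
(no output)
```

View pics/c2.png

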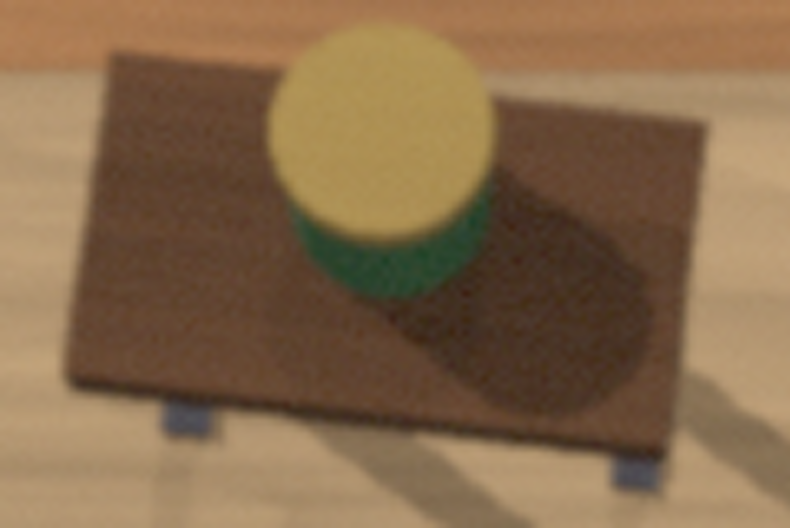

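The board's top corners in this crop (6.6x, offset (208,72)) are BL (110,55), BR (706,124), FR (665,447) and FL (68,378). The canister lid is centred at (382,132), and grey foot runners stick out in front at (190,418) and (638,472).

Run:
```python
from h import *
np.set_printoptions(precision=4,suppress=True)
s=load('top0')
f=lambda p,k,o:((p[0]+.5)/k-.5+o[0],(p[1]+.5)/k-.5+o[1])
w=lambda p,z:onz(s,*f(p,6.6,(208,72)),z)
BL,BR,FR,FL=[w(p,.28) for p in [(110,55),(706,124),(665,447),(68,378)]]
print(BL,BR,FR,FL,[np.linalg.norm(a-b) for a,b in [(BL,BR),(FL,FR),(BL,FL),(BR,FR)]])
y=BL-BR+FL-FR; x=BL-FL+BR-FR
yawd=np.arctan2(-y[0],y[1]); print('yaw',np.degrees(yawd),np.degrees(np.arctan2(x[1],x[0])))
ctr=(BL+BR+FR+FL)/4; ex=np.array([np.cos(yawd),np.sin(yawd),0])
print('spout by board',ctr+ex*(.078-.0625),'canister',w((382,132),.347))
print('skids',w((190,418),.055),w((638,472),.055))
m=lambda p,z:onz(s,*f(p,8,(265,160)),z)
I=m((250,172),.134);R=m((262,270),.131);K=m((278,345),.17)
cs=[m(p,.13) for p in [(118,125),(370,98),(412,430),(155,462)]]
C=sum(cs)/4; print('inlet',I,'red',R,'knob',K,'ctr',C)
for a,b in [(I,C),(I,K),(cs[0],cs[3]),(cs[1],cs[2])]: d=a-b; print(np.linalg.norm(d[:2]),np.degrees(np.arctan2(d[1],d[0])))
d=cs[0]-cs[1]; print(np.linalg.norm(d),np.degrees(np.arctan2(-d[0],d[1])))
d=cs[3]-cs[2]; print(np.linalg.norm(d),np.degrees(np.arctan2(-d[0],d[1])))
a,b=m((212,318),.17),m((345,330),.17); d=a-b; print('bar',np.linalg.norm(d),np.degrees(np.arctan2(d[1],d[0])))
```

```text
[0.7393 0.1339 0.28  ] [ 0.7125 -0.0825  0.28  ] [ 0.5919 -0.067   0.28  ] [0.6175 0.1463 0.28  ] [np.float64(0.2180458579236062), np.float64(0.2148141747689587), np.float64(0.12246192845031104), np.float64(0.12161088700729833)]
yaw -6.96818469690099 -6.5648108163138374
spout by board [0.6807 0.0308 0.28  ] canister [0.6802 0.0311 0.347 ]
skids [0.6759 0.1304 0.055 ] [ 0.6512 -0.0675  0.055 ]
inlet [ 0.5223 -0.041   0.134 ] red [ 0.4896 -0.045   0.131 ] knob [ 0.4583 -0.049   0.17  ] ctr [ 0.4872 -0.0455  0.13  ]
0.03539658299313844 7.444162961587867
0.0645322319914851 7.136174342973792
0.11479672678339192 6.3497907861468486
0.11333510064598235 6.677445408375518
0.08526055255034123 6.2719162393314205
0.08591916307219143 7.248481223409627
bar 0.04285068296370211 84.84834457437866
```

Emit:
send_rows([
  {"xyz": [0.38,0.93,0],"rot": [0,0,0.64],"gripper": 0},
  {"xyz": [0.38,0.93,0],"rot": [0,0,0.64],"gripper": 0},
  {"xyz": [0.38,0.93,0],"rot": [0,0,0.64],"gripper": 0},
  {"xyz": [0.38,0.93,0],"rot": [0,0,0.64],"gripper": 0},
  {"xyz": [0.38,0.93,0],"rot": [0,0,0.64],"gripper": 0},
  {"xyz": [0.38,0.93,0],"rot": [0,0,0.64],"gripper": 0},
  {"xyz": [0.38,0.93,0],"rot": [0,0,0.64],"gripper": 0},
  {"xyz": [0.38,0.93,0],"rot": [0,0,0.64],"gripper": 0},
  {"xyz": [0.38,0.93,0],"rot": [0,0,0.64],"gripper": 0},
  {"xyz": [0.38,0.93,0],"rot": [0,0,0.64],"gripper": 0},
], newtons=60)

```text
time_s: 0.98
tool_pos: [0.3436, -0.3276, 0.2444]
eef_rot: [[0.797, -0.604, -0.0], [-0.604, -0.797, -0.0], [-0.0, 0.0, -1.0]]
ft_force: [-0.3, 0.2, 0.5]
width: 0.0441
```

Emit:
send_rows([
  {"xyz": [0.38,0.93,0],"rot": [0,0,0.64],"gripper": 0},
  {"xyz": [0.38,0.93,0],"rot": [0,0,0.64],"gripper": 0},
  {"xyz": [0.38,0.93,0],"rot": [0,0,0.64],"gripper": 0},
  {"xyz": [0.38,0.93,0],"rot": [0,0,0.64],"gripper": 0},
  {"xyz": [0.38,0.93,0],"rot": [0,0,0.64],"gripper": 0},
  {"xyz": [0.38,0.93,0],"rot": [0,0,0.64],"gripper": 0},
  {"xyz": [0.38,0.93,0],"rot": [0,0,0.64],"gripper": 0},
  {"xyz": [0.38,0.93,0],"rot": [0,0,0.64],"gripper": 0},
  {"xyz": [0.38,0.93,0],"rot": [0,0,0.64],"gripper": 0},
  {"xyz": [0.38,0.93,0],"rot": [0,0,0.64],"gripper": 0},
  {"xyz": [0,0,0],"rot": [0,0,0],"gripper": 0},
  {"xyz": [0,0,0],"rot": [0,0,0],"gripper": 0},
])

```text
time_s: 1.98
tool_pos: [0.4576, -0.0485, 0.2445]
eef_rot: [[0.996, -0.089, -0.0], [-0.089, -0.996, -0.0], [-0.0, 0.0, -1.0]]
ft_force: [-0.4, -0.9, -0.5]
width: 0.0438
```

Run:
```python
from h import *
np.set_printoptions(precision=4,suppress=True)
s=grab('wrist','w1'); st=state(); print(st['time_s'],st['tool_pos'],st['eef_rot'],st['width'],st['joint_positions'],st['ft_force'])
for p in [(.459,-.049,.17),(.5223,-.041,.134),(.4896,-.045,.13)]: print(proj(s,p))
```

```text
2.0333 [ 0.4572 -0.0502  0.2443] [[ 0.9957 -0.0922 -0.0006]
 [-0.0922 -0.9957 -0.0005]
 [-0.0006  0.0006 -1.    ]] 0.04346824331616491 [ 0.7236 -0.0749 -0.6343  1.8784 -0.0451  1.3244  0.0094] [-1.2818 -0.6434 -0.016 ]
(np.float64(285.7382421159886), np.float64(226.77888974218715))
(np.float64(355.7744305288546), np.float64(200.008669540057))
(np.float64(318.57985642347245), np.float64(206.52275507298145))
```

View pics/w1.png

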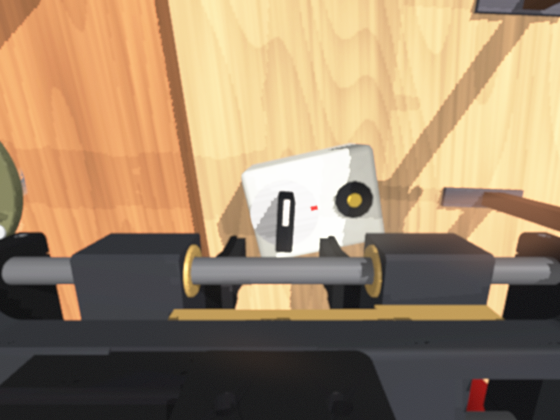

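The wrist view puts the knob bar at about (286,222) and the inlet at (354,200). Predictions were (286,227) and (356,200), so they agree within about 2 mm. Now descending and gripping.

Emit:
send_rows([
  {"xyz": [0.06,0.04,-0.5],"rot": [0,0,0],"gripper": 0},
  {"xyz": [0,0,-0.6],"rot": [0,0,0],"gripper": 0},
  {"xyz": [0,0,-0.6],"rot": [0,0,0],"gripper": 0},
  {"xyz": [0,0,-0.6],"rot": [0,0,0],"gripper": 0},
  {"xyz": [0,0,-0.54],"rot": [0,0,0],"gripper": 0},
  {"xyz": [0,0,0],"rot": [0,0,0],"gripper": 0},
  {"xyz": [0,0,0],"rot": [0,0,0],"gripper": 1},
  {"xyz": [0,0,0],"rot": [0,0,0],"gripper": 1},
  {"xyz": [0,0,0],"rot": [0,0,0],"gripper": 1},
  {"xyz": [0,0,0],"rot": [0,0,0],"gripper": 1},
  {"xyz": [0,0,0],"rot": [0,0,0],"gripper": 1},
  {"xyz": [0,0,0],"rot": [0,0,0],"gripper": 1},
], newtons=60)

```text
time_s: 3.03
tool_pos: [0.4597, -0.0492, 0.1601]
eef_rot: [[0.996, -0.093, 0.001], [-0.093, -0.996, -0.001], [0.001, 0.001, -1.0]]
ft_force: [-0.1, 1.0, 2.8]
width: 0.0134
```

Gripped (width 13.4 mm). Next I press down in small steps and watch the force.

Emit:
send_rows([
  {"xyz": [0,0,-0.05],"rot": [0,0,0],"gripper": 1},
  {"xyz": [0,0,-0.05],"rot": [0,0,0],"gripper": 1},
  {"xyz": [0,0,0],"rot": [0,0,0],"gripper": 1},
])

```text
time_s: 3.28
tool_pos: [0.4598, -0.0492, 0.1599]
eef_rot: [[0.996, -0.093, 0.001], [-0.093, -0.996, -0.002], [0.001, 0.002, -1.0]]
ft_force: [-9.0, 0.3, 22.1]
width: 0.0135
```

Emit:
send_rows([
  {"xyz": [-0.03,0,0.03],"rot": [0,0,0],"gripper": 1},
  {"xyz": [0,0,0],"rot": [0,0,0],"gripper": 1},
  {"xyz": [0,0,0],"rot": [0,0,-0.6],"gripper": 1},
  {"xyz": [0,0,0],"rot": [0,0,-0.6],"gripper": 1},
  {"xyz": [0,0,0],"rot": [0,0,-0.6],"gripper": 1},
  {"xyz": [0,0,0],"rot": [0,0,-0.6],"gripper": 1},
])

```text
time_s: 3.78
tool_pos: [0.4597, -0.0491, 0.1599]
eef_rot: [[0.954, -0.299, 0.003], [-0.299, -0.954, -0.002], [0.003, 0.001, -1.0]]
ft_force: [-3.8, -0.4, 14.6]
width: 0.0133
```

Emit:
send_rows([
  {"xyz": [0,0,0],"rot": [0,0,-0.6],"gripper": 1},
  {"xyz": [0,0,0],"rot": [0,0,-0.6],"gripper": 1},
  {"xyz": [0,0,0],"rot": [0,0,-0.6],"gripper": 1},
  {"xyz": [0,0,0],"rot": [0,0,-0.6],"gripper": 1},
  {"xyz": [0,0,0],"rot": [0,0,-0.6],"gripper": 1},
  {"xyz": [0,0,0],"rot": [0,0,-0.6],"gripper": 1},
])

```text
time_s: 4.28
tool_pos: [0.4596, -0.0491, 0.1599]
eef_rot: [[0.815, -0.579, 0.002], [-0.579, -0.815, -0.002], [0.003, 0.0, -1.0]]
ft_force: [-3.0, 0.1, 15.1]
width: 0.0139
```

Run:
```python
from h import *
s=grab('top','top1'); c=s['color'][:,:,::-1]
cv2.imwrite('pics/c3.png',cv2.resize(c[150:240,260:380],None,fx=6,fy=6,interpolation=cv2.INTER_CUBIC))
st=state();print(st['ft_force'],st['moment'],st['eef_rot'][0],proj(s,(.5223,-.041,.134)))
```

```text
[-3.13256342  0.09628153 15.02158287] [0.03006048 0.88581314 0.20576024] [ 0.81344829 -0.58163216  0.00243238] (np.float64(295.83045853579324), np.float64(181.07793508748364))
```

View pics/c3.png

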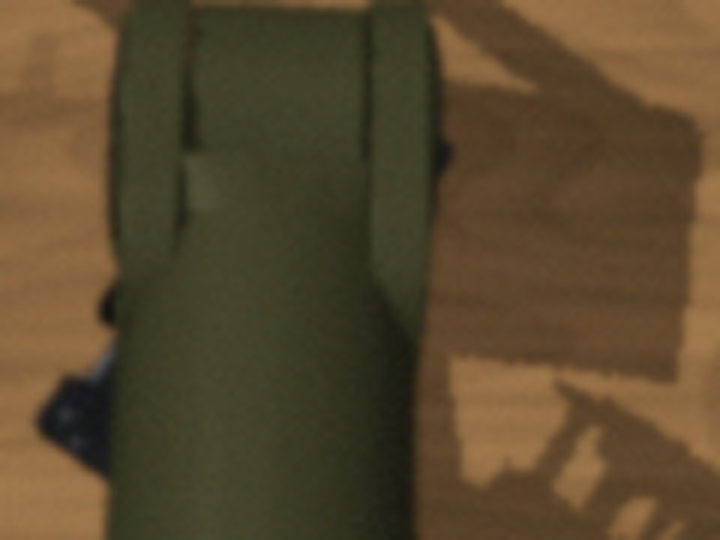

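The arm hides the mill in the top view, so I'll track the inlet in the wrist camera by colour instead.

```bash
cat >> h.py <<'E'
def yellow(s,near,z=.134,r=40):
    hsv=cv2.cvtColor(np.ascontiguousarray(s['color']),cv2.COLOR_RGB2HSV)
    m=cv2.inRange(hsv,(18,150,110),(32,255,255)); u,v=proj(s,near)
    n,l,st,ce=cv2.connectedComponentsWithStats(m)
    return [(ce[i].round(1),st[i,4],onz(s,*ce[i],z).round(4)) for i in range(1,n) if st[i,4]>8 and np.hypot(*(ce[i]-(u,v)))<r]
E
python3 - <<'E'
from h import *
s=load('w1'); print(yellow(s,(.5223,-.041,.134)))
s=grab('wrist','w2'); print(yellow(s,(.5223,-.041,.134)))
E
```

```text
[(array([354. , 199.6]), np.int32(155), array([ 0.5208, -0.0405,  0.134 ]))]
[(array([360.6, 178.6]), np.int32(384), array([ 0.5206, -0.0397,  0.134 ]))]
```

The inlet hasn't moved (0.8 mm), so I'll keep turning.

Emit:
send_rows([
  {"xyz": [0,0,0],"rot": [0,0,-0.6],"gripper": 1},
  {"xyz": [0,0,0],"rot": [0,0,-0.6],"gripper": 1},
  {"xyz": [0,0,0],"rot": [0,0,-0.6],"gripper": 1},
  {"xyz": [0,0,0],"rot": [0,0,-0.6],"gripper": 1},
  {"xyz": [0,0,0],"rot": [0,0,-0.6],"gripper": 1},
  {"xyz": [0,0,0],"rot": [0,0,-0.6],"gripper": 1},
  {"xyz": [0,0,0],"rot": [0,0,-0.6],"gripper": 1},
  {"xyz": [0,0,0],"rot": [0,0,-0.6],"gripper": 1},
])

```text
time_s: 5.05
tool_pos: [0.4595, -0.049, 0.1599]
eef_rot: [[0.509, -0.861, 0.002], [-0.861, -0.509, -0.002], [0.003, -0.001, -1.0]]
ft_force: [-4.9, 0.4, 14.7]
width: 0.0139
```

Emit:
send_rows([
  {"xyz": [0,0,0],"rot": [0,0,-0.6],"gripper": 1},
  {"xyz": [0,0,0],"rot": [0,0,-0.6],"gripper": 1},
  {"xyz": [0,0,0],"rot": [0,0,-0.6],"gripper": 1},
  {"xyz": [0,0,0],"rot": [0,0,-0.6],"gripper": 1},
  {"xyz": [0,0,0],"rot": [0,0,-0.6],"gripper": 1},
  {"xyz": [0,0,0],"rot": [0,0,-0.6],"gripper": 1},
  {"xyz": [0,0,0],"rot": [0,0,-0.6],"gripper": 1},
  {"xyz": [0,0,0],"rot": [0,0,-0.6],"gripper": 1},
  {"xyz": [0,0,0],"rot": [0,0,0],"gripper": 1},
  {"xyz": [0,0,0],"rot": [0,0,0],"gripper": 1},
])

```text
time_s: 5.88
tool_pos: [0.4594, -0.0489, 0.1599]
eef_rot: [[0.116, -0.993, 0.002], [-0.993, -0.116, -0.001], [0.002, -0.002, -1.0]]
ft_force: [-4.5, -0.1, 15.5]
width: 0.0135
```

Run:
```python
from h import *
s=grab('wrist','w3'); print(yellow(s,(.5223,-.041,.134),r=80)); st=state(); print(np.degrees(np.arctan2(st['eef_rot'][1][0],st['eef_rot'][0][0])),st['moment'],st['ft_force'],st['tool_pos'])
cv2.imwrite('pics/w3c.png',cv2.resize(s['color'][90:290,180:440,::-1],None,fx=3,fy=3,interpolation=cv2.INTER_CUBIC)[:600])
```

```text
[(array([278.5, 144.2]), np.int32(408), array([ 0.5207, -0.0396,  0.134 ]))]
-83.30340606283255 [ 0.20415991  1.04797398 -0.03511918] [-3.92980456 -0.2655049  15.35390475] [ 0.45943834 -0.04889948  0.15994892]
```

View pics/w3c.png

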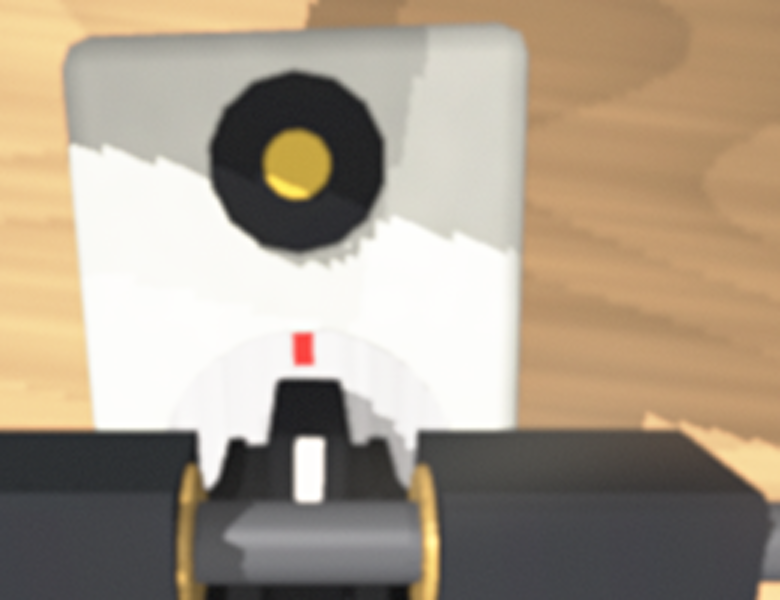

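The white line points straight at the red mark, with red at (303,348) and the inlet at (297,163) in the crop. The inlet is unmoved. I'll ease off, release, rise 12 mm and tilt about the jaw axis.

Emit:
send_rows([
  {"xyz": [0,0,0.06],"rot": [0,0,0],"gripper": 1},
  {"xyz": [0,0,0],"rot": [0,0,0],"gripper": 0},
  {"xyz": [0,0,0],"rot": [0,0,0],"gripper": 0},
  {"xyz": [0,0,0],"rot": [0,0,0],"gripper": 0},
  {"xyz": [0,0,0],"rot": [0,0,0],"gripper": 0},
  {"xyz": [0,0,0.4],"rot": [0,0,0],"gripper": 0},
  {"xyz": [0,0,0.4],"rot": [0,0,0],"gripper": 0},
  {"xyz": [0,0,0],"rot": [0,0,0],"gripper": 0},
])

```text
time_s: 6.6
tool_pos: [0.4596, -0.0491, 0.1848]
eef_rot: [[0.116, -0.993, 0.003], [-0.993, -0.116, -0.001], [0.001, -0.003, -1.0]]
ft_force: [0.4, 0.6, 0.5]
width: 0.0424
```

Emit:
send_rows([
  {"xyz": [0,0,0],"rot": [0.11,-0.94,0],"gripper": 0},
  {"xyz": [0,0,0],"rot": [0.11,-0.94,0],"gripper": 0},
  {"xyz": [0,0,0],"rot": [0.11,-0.94,0],"gripper": 0},
  {"xyz": [0,0,0],"rot": [0.11,-0.94,0],"gripper": 0},
  {"xyz": [0,0,0],"rot": [0.11,-0.94,0],"gripper": 0},
  {"xyz": [0,0,0],"rot": [0.11,-0.94,0],"gripper": 0},
  {"xyz": [0,0,0],"rot": [0.11,-0.94,0],"gripper": 0},
  {"xyz": [0,0,0],"rot": [0.11,-0.94,0],"gripper": 0},
  {"xyz": [0,0,0],"rot": [0.11,-0.94,0],"gripper": 0},
  {"xyz": [0,0,0],"rot": [0.11,-0.94,0],"gripper": 0},
  {"xyz": [0,0,0],"rot": [0,0,0],"gripper": 0},
  {"xyz": [0,0,0],"rot": [0,0,0],"gripper": 0},
])

```text
time_s: 7.6
tool_pos: [0.5036, -0.0616, 0.1609]
eef_rot: [[0.125, -0.759, 0.639], [-0.992, -0.089, 0.089], [-0.011, -0.645, -0.764]]
ft_force: [0.3, -0.7, 0.1]
width: 0.0436
```

Run:
```python
from h import *
np.set_printoptions(precision=3,suppress=True)
s=grab('wrist','w4'); print(yellow(s,(.5207,-.04,.134),r=80)); st=state(); print(st['tool_pos'],st['eef_rot'],st['ft_force'],st['joint_positions'])
```

```text
[(array([253. , 247.6]), np.int32(247), array([ 0.52 , -0.04 ,  0.134]))]
[ 0.504 -0.061  0.161] [[ 0.127 -0.758  0.639]
 [-0.992 -0.09   0.089]
 [-0.01  -0.645 -0.764]] [ 0.648 -0.296  0.923] [ 0.429 -0.3   -0.178  2.423 -0.732  0.448 -0.629]
```

The tilt isn't reachable this close in: joint 2 hit its limit and the hand ended up 44 mm ahead, touching nothing. So I'll return to vertical, slide the mill partway with a vertical grip, then regrip tilted.

Emit:
send_rows([
  {"xyz": [0,0,0.6],"rot": [0,0,0],"gripper": 0},
  {"xyz": [0,0,0.6],"rot": [0,0,0],"gripper": 0},
  {"xyz": [0,0,0.4],"rot": [-0.13,0.99,0],"gripper": 0},
  {"xyz": [-0.2,0.06,0],"rot": [-0.13,0.99,0],"gripper": 0},
  {"xyz": [-0.2,0.06,0],"rot": [-0.13,0.99,0],"gripper": 0},
  {"xyz": [-0.2,0.06,0],"rot": [-0.13,0.99,0],"gripper": 0},
  {"xyz": [-0.2,0.06,0],"rot": [-0.13,0.99,0],"gripper": 0},
  {"xyz": [-0.2,0.06,0],"rot": [-0.13,0.99,0],"gripper": 0},
  {"xyz": [-0.2,0.06,0],"rot": [-0.13,0.99,0],"gripper": 0},
  {"xyz": [-0.27,0.04,0],"rot": [-0.13,0.99,0],"gripper": 0},
  {"xyz": [0,0,0],"rot": [0,0,0],"gripper": 0},
  {"xyz": [0,0,0],"rot": [0,0,0],"gripper": 0},
])

```text
time_s: 8.65
tool_pos: [0.4748, -0.0542, 0.2013]
eef_rot: [[0.122, -0.993, 0.002], [-0.993, -0.121, 0.01], [-0.01, -0.003, -1.0]]
ft_force: [0.7, 0.1, -0.1]
width: 0.0438
```

Run:
```python
from h import *
np.set_printoptions(precision=4,suppress=True)
s=grab('wrist','w5'); print(yellow(s,(.5207,-.04,.134),r=80)); st=state(); print(st['tool_pos'],st['eef_rot'],st['ft_force'],st['joint_positions'])
```

```text
[(array([270.6, 165.2]), np.int32(259), array([ 0.5198, -0.0396,  0.134 ]))]
[ 0.4742 -0.0544  0.2012] [[ 0.1208 -0.9927  0.0017]
 [-0.9926 -0.1208  0.0103]
 [-0.01   -0.003  -0.9999]] [ 0.5866  0.9967 -0.4111] [ 0.5554 -0.0014 -0.485   1.9085 -0.0117  1.2334 -1.3755]
```

Emit:
send_rows([
  {"xyz": [-0.25,0.09,0],"rot": [-0.12,0,0],"gripper": 0},
  {"xyz": [-0.24,0.09,0],"rot": [0,0,0],"gripper": 0},
  {"xyz": [0,0,-0.5],"rot": [0,0,0],"gripper": 0},
  {"xyz": [0,0,-0.5],"rot": [0,0,0],"gripper": 0},
  {"xyz": [0,0,-0.37],"rot": [0,0,0],"gripper": 0},
  {"xyz": [0,0,0],"rot": [0,0,0],"gripper": 0},
  {"xyz": [0,0,0],"rot": [0,0,0],"gripper": 1},
  {"xyz": [0,0,0],"rot": [0,0,0],"gripper": 1},
  {"xyz": [0,0,0],"rot": [0,0,0],"gripper": 1},
  {"xyz": [0,0,0],"rot": [0,0,0],"gripper": 1},
  {"xyz": [0,0,0],"rot": [0,0,0],"gripper": 1},
])

```text
time_s: 9.62
tool_pos: [0.4596, -0.0485, 0.1608]
eef_rot: [[0.121, -0.993, 0.002], [-0.993, -0.121, 0.001], [-0.001, -0.002, -1.0]]
ft_force: [-0.1, -0.8, 0.0]
width: 0.0177
```

Emit:
send_rows([
  {"xyz": [0,0,0],"rot": [0,0,0],"gripper": 1},
  {"xyz": [0,0,0],"rot": [0,0,0],"gripper": 1},
  {"xyz": [0,0,0],"rot": [0,0,0],"gripper": 1},
])

```text
time_s: 9.87
tool_pos: [0.4596, -0.0487, 0.1607]
eef_rot: [[0.121, -0.993, 0.002], [-0.993, -0.121, 0.001], [-0.001, -0.002, -1.0]]
ft_force: [-0.2, 0.2, 2.7]
width: 0.0136
```

Emit:
send_rows([
  {"xyz": [0.15,0.28,0],"rot": [0,0,-0.23],"gripper": 1},
  {"xyz": [0.15,0.28,0],"rot": [0,0,-0.23],"gripper": 1},
  {"xyz": [0.15,0.28,0],"rot": [0,0,-0.23],"gripper": 1},
  {"xyz": [0.15,0.28,0],"rot": [0,0,-0.23],"gripper": 1},
])

```text
time_s: 10.2
tool_pos: [0.4767, -0.0174, 0.1608]
eef_rot: [[0.038, -0.999, -0.001], [-0.999, -0.038, -0.003], [0.003, 0.001, -1.0]]
ft_force: [-4.7, -6.3, 7.0]
width: 0.0137
```

Run:
```python
from h import *
s=grab('wrist','w6'); st=state(); print(st['tool_pos'],st['ft_force'],st['moment']); print(yellow(s,(np.array(st['tool_pos'])+[.062,.004,-.026]),r=80))
```

```text
[ 0.47780252 -0.01462769  0.16079231] [ 0.2064104   0.92296746 -0.92368239] [-0.16876805  0.10481161 -0.05645676]
[(array([278.6, 145.7]), np.int32(399), array([ 0.5376, -0.0132,  0.134 ]))]
```

The mill follows the hand, so I'll continue.

Emit:
send_rows([
  {"xyz": [0.15,0.28,0],"rot": [0,0,-0.23],"gripper": 1},
  {"xyz": [0.15,0.28,0],"rot": [0,0,-0.23],"gripper": 1},
  {"xyz": [0.15,0.28,0],"rot": [0,0,-0.23],"gripper": 1},
  {"xyz": [0.15,0.28,0],"rot": [0,0,-0.23],"gripper": 1},
  {"xyz": [0.15,0.28,0],"rot": [0,0,-0.23],"gripper": 1},
  {"xyz": [0.15,0.28,0],"rot": [0,0,-0.23],"gripper": 1},
  {"xyz": [0.15,0.28,0],"rot": [0,0,-0.23],"gripper": 1},
  {"xyz": [0.15,0.28,0],"rot": [0,0,-0.23],"gripper": 1},
  {"xyz": [0,0,0],"rot": [0,0,0],"gripper": 1},
  {"xyz": [0,0,0],"rot": [0,0,0],"gripper": 1},
])

```text
time_s: 11.08
tool_pos: [0.5133, 0.0521, 0.1607]
eef_rot: [[-0.119, -0.993, 0.001], [-0.993, 0.119, 0.001], [-0.001, -0.001, -1.0]]
ft_force: [-1.8, -0.8, 5.6]
width: 0.0139
```

Run:
```python
from h import *
np.set_printoptions(precision=4,suppress=True)
s=grab('wrist','w7'); st=state(); print(st['tool_pos'],st['eef_rot'],st['ft_force'],st['moment']); print(yellow(s,(np.array(st['tool_pos'])+[.062,-.004,-.026]),r=80))
```

```text
[0.5133 0.0521 0.1607] [[-0.1188 -0.9929  0.0012]
 [-0.9929  0.1188  0.0012]
 [-0.0013 -0.001  -1.    ]] [-1.3159 -0.7543  4.5097] [-0.1945  0.4037 -0.1527]
[(array([278.8, 145.7]), np.int32(418), array([0.5741, 0.0466, 0.134 ]))]
```

View pics/w7.png

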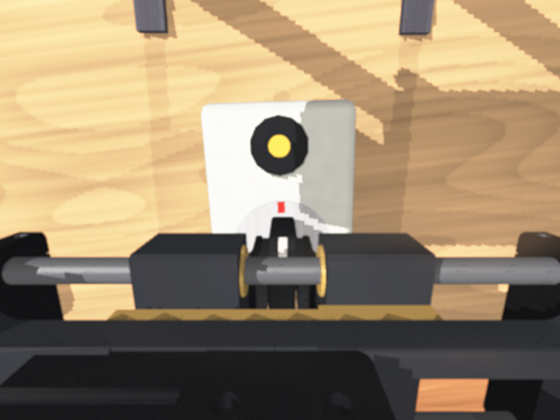

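The mill now sits square in front of the dispenser. The runner ends at (152,33) and (416,33) are level, and the inlet is at (279,146). Releasing and tilting here.

Emit:
send_rows([
  {"xyz": [0,0,0],"rot": [0,0,0],"gripper": 0},
  {"xyz": [0,0,0],"rot": [0,0,0],"gripper": 0},
  {"xyz": [0,0,0],"rot": [0,0,0],"gripper": 0},
  {"xyz": [0,0,0],"rot": [0,0,0],"gripper": 0},
  {"xyz": [0,0,0.14],"rot": [0,0,0],"gripper": 0},
  {"xyz": [0,0,0],"rot": [0,0,0],"gripper": 0},
  {"xyz": [0,0,0],"rot": [-0.12,-0.99,0],"gripper": 0},
  {"xyz": [0,0,0],"rot": [-0.12,-0.99,0],"gripper": 0},
  {"xyz": [0,0,0],"rot": [-0.12,-0.99,0],"gripper": 0},
  {"xyz": [0,0,0],"rot": [-0.12,-0.99,0],"gripper": 0},
])

```text
time_s: 11.97
tool_pos: [0.5137, 0.0525, 0.1651]
eef_rot: [[-0.118, -0.931, 0.344], [-0.993, 0.111, -0.04], [-0.001, -0.347, -0.938]]
ft_force: [-0.5, 0.6, -0.1]
width: 0.0434
```

Emit:
send_rows([
  {"xyz": [0,0,0],"rot": [-0.12,-0.99,0],"gripper": 0},
  {"xyz": [0,0,0],"rot": [-0.12,-0.99,0],"gripper": 0},
  {"xyz": [0,0,0],"rot": [-0.12,-0.99,0],"gripper": 0},
  {"xyz": [0,0,0],"rot": [-0.12,-0.99,0],"gripper": 0},
  {"xyz": [0,0,0],"rot": [0,0,0],"gripper": 0},
])

```text
time_s: 12.38
tool_pos: [0.5104, 0.0508, 0.1627]
eef_rot: [[-0.12, -0.788, 0.604], [-0.993, 0.09, -0.08], [0.009, -0.609, -0.793]]
ft_force: [-0.1, -0.1, -0.1]
width: 0.0437
```

Run:
```python
from h import *
np.set_printoptions(precision=4,suppress=True)
s=grab('wrist','w8'); st=state(); print(st['tool_pos'],st['eef_rot'],st['ft_force'],st['joint_positions']); print(yellow(s,(.574,.0466,.134),r=80))
```

```text
[0.5117 0.0513 0.1641] [[-0.1192 -0.7882  0.6038]
 [-0.9928  0.0902 -0.0783]
 [ 0.0073 -0.6088 -0.7933]] [-0.0114  0.0118 -0.0852] [ 0.2458 -0.2993 -0.5098  2.3692  0.2508  0.4411 -2.1725]
[(array([276.7, 185. ]), np.int32(257), array([0.5744, 0.0466, 0.134 ]))]
```

Tilt is 37.5° at the joint 2 limit. I'll grip here, slide 50 mm further in, then retilt where there's reach.

Emit:
send_rows([
  {"xyz": [0.03,0,-0.13],"rot": [0,0,0],"gripper": 0},
  {"xyz": [0,0,0],"rot": [0,0,0],"gripper": 1},
  {"xyz": [0,0,0],"rot": [0,0,0],"gripper": 1},
  {"xyz": [0,0,0],"rot": [0,0,0],"gripper": 1},
  {"xyz": [0,0,0],"rot": [0,0,0],"gripper": 1},
  {"xyz": [0,0,0],"rot": [0,0,0],"gripper": 1},
  {"xyz": [0,0,0],"rot": [0,0,0],"gripper": 1},
  {"xyz": [0,0,0],"rot": [0,0,0],"gripper": 1},
  {"xyz": [0,0,0],"rot": [0,0,0],"gripper": 1},
])

```text
time_s: 13.18
tool_pos: [0.514, 0.0497, 0.1611]
eef_rot: [[-0.124, -0.786, 0.605], [-0.992, 0.095, -0.08], [0.006, -0.61, -0.792]]
ft_force: [0.4, 1.3, -0.7]
width: 0.0135
```

Emit:
send_rows([
  {"xyz": [0.16,-0.02,0],"rot": [0,0,0],"gripper": 1},
  {"xyz": [0.16,-0.02,0],"rot": [0,0,0],"gripper": 1},
  {"xyz": [0.16,-0.02,0],"rot": [0,0,0],"gripper": 1},
  {"xyz": [0,0,0],"rot": [0,0,0],"gripper": 1},
])

```text
time_s: 13.52
tool_pos: [0.5286, 0.0474, 0.1611]
eef_rot: [[-0.125, -0.787, 0.605], [-0.992, 0.095, -0.081], [0.006, -0.61, -0.792]]
ft_force: [1.8, -1.2, -0.5]
width: 0.0133
```

Run:
```python
from h import *
np.set_printoptions(precision=4,suppress=True)
s=grab('wrist','w9'); st=state(); print(st['tool_pos'],st['eef_rot'],st['ft_force'],st['moment'],st['joint_positions']); print(yellow(s,(.59,.045,.134),r=80))
```

```text
[0.5286 0.0474 0.1611] [[-0.1245 -0.7865  0.6049]
 [-0.9922  0.095  -0.0808]
 [ 0.0061 -0.6102 -0.7922]] [ 2.8801 -0.8939 -0.9072] [ 0.0601  0.3632 -0.0096] [ 0.2827 -0.2501 -0.5317  2.343   0.2941  0.4208 -2.2009]
[(array([278.3, 189.4]), np.int32(261), array([0.5882, 0.0423, 0.134 ]))]
```

Emit:
send_rows([
  {"xyz": [0.17,-0.02,0],"rot": [0,0,0],"gripper": 1},
  {"xyz": [0.17,-0.02,0],"rot": [0,0,0],"gripper": 1},
  {"xyz": [0.17,-0.02,0],"rot": [0,0,0],"gripper": 1},
  {"xyz": [0.17,-0.02,0],"rot": [0,0,0],"gripper": 1},
  {"xyz": [0.17,-0.02,0],"rot": [0,0,0],"gripper": 1},
  {"xyz": [0.17,-0.02,0],"rot": [0,0,0],"gripper": 1},
  {"xyz": [0.17,-0.02,0],"rot": [0,0,0],"gripper": 1},
  {"xyz": [0.17,-0.02,0],"rot": [0,0,0],"gripper": 1},
  {"xyz": [0,0,0],"rot": [0,0,0],"gripper": 1},
  {"xyz": [0,0,0],"rot": [0,0,0],"gripper": 1},
])

```text
time_s: 14.4
tool_pos: [0.5693, 0.0426, 0.1611]
eef_rot: [[-0.124, -0.786, 0.605], [-0.992, 0.095, -0.081], [0.006, -0.61, -0.792]]
ft_force: [2.4, -0.9, -1.1]
width: 0.0136
```

Emit:
send_rows([
  {"xyz": [0,0,0],"rot": [0,0,0],"gripper": 0},
  {"xyz": [0,0,0],"rot": [0,0,0],"gripper": 0},
  {"xyz": [0,0,0],"rot": [0,0,0],"gripper": 0},
  {"xyz": [0,0,0],"rot": [0,0,0],"gripper": 0},
  {"xyz": [0,0,0.05],"rot": [0,0,0],"gripper": 0},
  {"xyz": [0,0,0],"rot": [-0.12,-0.99,0],"gripper": 0},
  {"xyz": [0,0,0],"rot": [-0.12,-0.99,0],"gripper": 0},
  {"xyz": [0,0,0],"rot": [0,0,0],"gripper": 0},
  {"xyz": [0,0,0],"rot": [0,0,0],"gripper": 0},
])

```text
time_s: 15.15
tool_pos: [0.57, 0.0392, 0.1647]
eef_rot: [[-0.133, -0.694, 0.707], [-0.991, 0.086, -0.101], [0.009, -0.715, -0.7]]
ft_force: [0.5, -0.7, 0.2]
width: 0.0432
```

Run:
```python
from h import *
np.set_printoptions(precision=4,suppress=True)
s=grab('wrist','w10'); st=state(); print(st['tool_pos'],st['eef_rot'],st['ft_force'],st['joint_positions']); print(yellow(s,(.629,.037,.134),r=80))
```

```text
[0.5708 0.0396 0.1656] [[-0.1325 -0.6933  0.7083]
 [-0.9912  0.0874 -0.0999]
 [ 0.0073 -0.7153 -0.6988]] [0.4507 0.3526 0.8373] [ 0.5482 -0.2059 -0.7809  2.3533  0.6715  0.2438 -2.577 ]
[(array([273.1, 204.2]), np.int32(238), array([0.6288, 0.0374, 0.134 ]))]
```

View pics/w10.png

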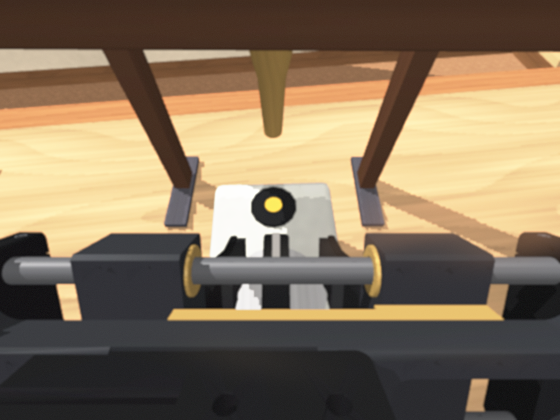

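The view shows the mill square between the posts. The inlet spot is at (273,204) and the brass spout's tip at about (274,132), straight ahead. Next I compute the remaining offset.

Run:
```python
from h import *
np.set_printoptions(precision=4,suppress=True)
s=load('w10'); I=yellow(s,(.629,.037,.134),r=80)[0][2]
for v in (129,132): print('spout',onz(s,273.7,v,.155))
print('pred',proj(s,(.6805,.031,.155)),I)
# skid front corners for yaw
a,b=onz(s,177,224,.055),onz(s,371,224,.055);d=a-b;print('skids',a,b,np.degrees(np.arctan2(-d[0],d[1])))
p,q=onz(s,217,186,.13),onz(s,327,185,.13);d=p-q;print('mill back',p,q,np.degrees(np.arctan2(-d[0],d[1])))
```

```text
spout [0.6828 0.0302 0.155 ]
spout [0.6796 0.0306 0.155 ]
pred (np.float64(273.05630319125095), np.float64(131.1841512533604)) [0.6288 0.0374 0.134 ]
skids [0.6681 0.1313 0.055 ] [ 0.6431 -0.0623  0.055 ] -7.335727721585259
mill back [0.6534 0.078  0.13  ] [ 0.6436 -0.0062  0.13  ] -6.603542629069537
```

Emit:
send_rows([
  {"xyz": [-0.15,0.15,0],"rot": [0,0,0.1],"gripper": 0},
  {"xyz": [0,0,-0.17],"rot": [0,0,0],"gripper": 0},
  {"xyz": [0,0,0],"rot": [0,0,0],"gripper": 0},
  {"xyz": [0,0,0],"rot": [0,0,0],"gripper": 1},
  {"xyz": [0,0,0],"rot": [0,0,0],"gripper": 1},
  {"xyz": [0,0,0],"rot": [0,0,0],"gripper": 1},
  {"xyz": [0,0,0],"rot": [0,0,0],"gripper": 1},
  {"xyz": [0,0,0],"rot": [0,0,0],"gripper": 1},
  {"xyz": [0,0,0],"rot": [0,0,0],"gripper": 1},
  {"xyz": [0,0,0],"rot": [0,0,0],"gripper": 1},
  {"xyz": [0,0,0],"rot": [0,0,0],"gripper": 1},
])

```text
time_s: 16.12
tool_pos: [0.5659, 0.0449, 0.1599]
eef_rot: [[-0.123, -0.694, 0.709], [-0.992, 0.081, -0.093], [0.007, -0.715, -0.699]]
ft_force: [-2.0, -1.6, 1.0]
width: 0.0136
```

Emit:
send_rows([
  {"xyz": [0.17,-0.02,0],"rot": [0,0,0],"gripper": 1},
  {"xyz": [0.17,-0.02,0],"rot": [0,0,0],"gripper": 1},
  {"xyz": [0.17,-0.02,0],"rot": [0,0,0],"gripper": 1},
  {"xyz": [0,0,0],"rot": [0,0,0],"gripper": 1},
])

```text
time_s: 16.45
tool_pos: [0.5816, 0.0441, 0.1598]
eef_rot: [[-0.121, -0.694, 0.71], [-0.993, 0.081, -0.091], [0.006, -0.715, -0.699]]
ft_force: [0.6, -0.5, -2.0]
width: 0.0132
```

Run:
```python
from h import *
np.set_printoptions(precision=4,suppress=True)
s=grab('wrist','w11'); st=state(); print(st['tool_pos'],st['eef_rot'],st['ft_force'],st['joint_positions']); print(yellow(s,(.642,.035,.134),r=80))
```

```text
[0.5814 0.044  0.1597] [[-0.1215 -0.694   0.7096]
 [-0.9926  0.0809 -0.0908]
 [ 0.0056 -0.7154 -0.6987]] [ 2.1599  0.1305 -1.7234] [ 0.6537 -0.1714 -0.8841  2.3357  0.7419  0.2258 -2.6348]
[(array([278.7, 195.2]), np.int32(216), array([0.6447, 0.0386, 0.134 ]))]
```

Emit:
send_rows([
  {"xyz": [0.14,-0.03,0],"rot": [0,0,0],"gripper": 1},
  {"xyz": [0.14,-0.03,0],"rot": [0,0,0],"gripper": 1},
  {"xyz": [0.14,-0.03,0],"rot": [0,0,0],"gripper": 1},
])

```text
time_s: 16.75
tool_pos: [0.5936, 0.0417, 0.1597]
eef_rot: [[-0.12, -0.694, 0.71], [-0.993, 0.079, -0.091], [0.007, -0.715, -0.699]]
ft_force: [-4.4, 0.7, 2.7]
width: 0.0134
```

Run:
```python
from h import *
np.set_printoptions(precision=4,suppress=True)
s=grab('wrist','w12'); st=state(); print(st['tool_pos'],st['eef_rot'],st['ft_force'],st['joint_positions']); print(yellow(s,(.656,.035,.134),r=80))
```

```text
[0.5942 0.0417 0.1599] [[-0.1206 -0.6939  0.7099]
 [-0.9927  0.0799 -0.0905]
 [ 0.0061 -0.7156 -0.6984]] [ 1.38    0.1087 -3.6897] [ 0.7503 -0.1403 -0.9678  2.3097  0.7831  0.2236 -2.656 ]
[(array([278.6, 195.3]), np.int32(210), array([0.6566, 0.0363, 0.134 ]))]
```

Joint 7 is nearing its limit (-2.66 of -2.69). I'll add a small counter-clockwise yaw, well within tolerance, to relieve it.

Emit:
send_rows([
  {"xyz": [0.1,-0.03,0],"rot": [0,0,0.1],"gripper": 1},
  {"xyz": [0.1,-0.03,0],"rot": [0,0,0.1],"gripper": 1},
  {"xyz": [0.1,-0.03,0],"rot": [0,0,0.1],"gripper": 1},
  {"xyz": [0.1,-0.03,0],"rot": [0,0,0.1],"gripper": 1},
])

```text
time_s: 17.13
tool_pos: [0.606, 0.0374, 0.1598]
eef_rot: [[-0.086, -0.697, 0.712], [-0.996, 0.055, -0.066], [0.007, -0.715, -0.699]]
ft_force: [-4.0, 0.3, 1.5]
width: 0.0138
```

Run:
```python
from h import *
np.set_printoptions(precision=4,suppress=True)
s=grab('wrist','w13'); st=state(); print(st['tool_pos'],st['eef_rot'],st['ft_force'],st['joint_positions']); print(yellow(s,(.668,.035,.134),r=80))
```

```text
[0.6064 0.037  0.1598] [[-0.0862 -0.6964  0.7124]
 [-0.9963  0.0558 -0.066 ]
 [ 0.0062 -0.7154 -0.6987]] [ 0.9572  1.4139 -2.2592] [ 0.7407 -0.1015 -0.9297  2.2925  0.7833  0.1991 -2.5905]
[(array([278.8, 195.3]), np.int32(209), array([0.669 , 0.0341, 0.134 ]))]
```

Emit:
send_rows([
  {"xyz": [0.1,-0.03,0],"rot": [0,0,0],"gripper": 1},
  {"xyz": [0.1,-0.03,0],"rot": [0,0,0],"gripper": 1},
  {"xyz": [0.1,-0.03,0],"rot": [0,0,0],"gripper": 1},
  {"xyz": [0.1,-0.03,0],"rot": [0,0,0],"gripper": 1},
  {"xyz": [0,0,0],"rot": [0,0,0],"gripper": 1},
  {"xyz": [0,0,0],"rot": [0,0,0],"gripper": 1},
])

```text
time_s: 17.68
tool_pos: [0.6181, 0.0338, 0.1598]
eef_rot: [[-0.087, -0.696, 0.712], [-0.996, 0.057, -0.067], [0.006, -0.715, -0.699]]
ft_force: [1.9, 0.1, -3.4]
width: 0.0136
```

Run:
```python
from h import *
np.set_printoptions(precision=4,suppress=True)
s=grab('wrist','w14'); st=state(); print(st['tool_pos'],st['eef_rot'],st['ft_force'],st['joint_positions']); print(yellow(s,(.681,.031,.134),r=80))
```

```text
[0.618  0.0337 0.1599] [[-0.0873 -0.6963  0.7124]
 [-0.9962  0.0566 -0.0667]
 [ 0.0061 -0.7155 -0.6986]] [ 0.973  -0.1974 -2.3488] [ 0.8076 -0.0644 -0.9903  2.2684  0.8593  0.2082 -2.6437]
[(array([278.4, 195.1]), np.int32(87), array([0.6815, 0.0306, 0.134 ]))]
```

View pics/w14.png

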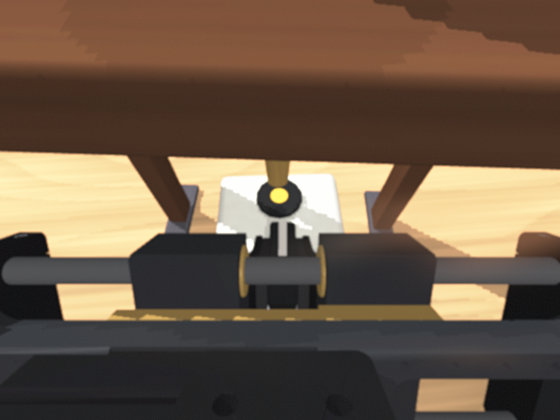

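The spout tip sits right over the inlet at (279,195), and the measured inlet (0.6815, 0.0306) matches the spout (0.681, 0.0307). Releasing and backing out along the tool axis.

Emit:
send_rows([
  {"xyz": [0,0,-0.01],"rot": [0,0,0],"gripper": 0},
  {"xyz": [0,0,0],"rot": [0,0,0],"gripper": 0},
  {"xyz": [0,0,0],"rot": [0,0,0],"gripper": 0},
  {"xyz": [0,0,0],"rot": [0,0,0],"gripper": 0},
  {"xyz": [0,0,0],"rot": [0,0,0],"gripper": 0},
  {"xyz": [-0.35,0.03,0.35],"rot": [0,0,0],"gripper": 0},
  {"xyz": [-0.35,0.03,0.35],"rot": [0,0,0],"gripper": 0},
  {"xyz": [-0.35,0.03,0.35],"rot": [0,0,0],"gripper": 0},
  {"xyz": [-0.35,0.03,0.35],"rot": [0,0,0],"gripper": 0},
  {"xyz": [-0.35,0.03,0.35],"rot": [0,0,0],"gripper": 0},
])

```text
time_s: 18.57
tool_pos: [0.5674, 0.038, 0.2097]
eef_rot: [[-0.087, -0.697, 0.712], [-0.996, 0.056, -0.067], [0.007, -0.715, -0.699]]
ft_force: [0.8, 0.5, 0.4]
width: 0.0435
```

Run:
```python
from h import *
np.set_printoptions(precision=4,suppress=True)
s=grab('wrist','w15'); st=state(); print(st['time_s'],st['tool_pos'],st['eef_rot'],st['ft_force'],st['joint_positions']); print(yellow(s,(.681,.031,.134),r=80),proj(s,(.681,.0307,.134)),proj(s,(.681,.0307,.155)))
```

```text
18.6167 [0.5672 0.0386 0.2118] [[-0.0861 -0.695   0.7138]
 [-0.9963  0.0543 -0.0673]
 [ 0.008  -0.7169 -0.6971]] [-0.1082 -0.3944  0.0742] [ 0.3854 -0.2929 -0.572   2.3253  0.2477  0.3056 -2.0911]
[(array([279.5, 181. ]), np.int32(67), array([0.681, 0.03 , 0.134]))] (np.float64(278.79053184775006), np.float64(181.08305017110914)) (np.float64(278.7053845107302), np.float64(166.81359285243298))
```

View pics/w15.png

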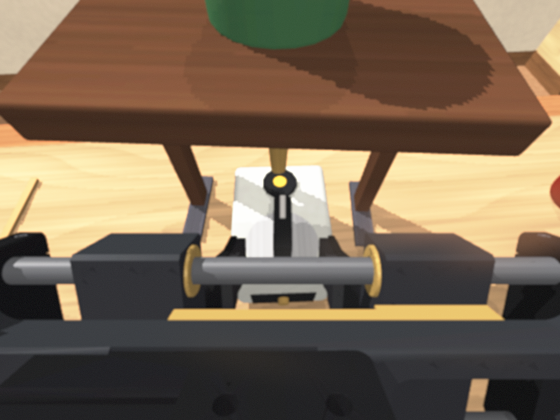

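Released cleanly: force is near zero, the spout is over the inlet at (279,181) and the bar points straight at it. I'll back off a little more, take a final look and hand in.

Emit:
send_rows([
  {"xyz": [0,0,0.8],"rot": [0,0,0],"gripper": 0},
  {"xyz": [0,0,0.8],"rot": [0,0,0],"gripper": 0},
  {"xyz": [0,0,0.8],"rot": [0.05,0.9,0],"gripper": 0},
  {"xyz": [0,0,0],"rot": [0,0,0],"gripper": 0},
  {"xyz": [0,0,0],"rot": [0,0,0],"gripper": 0},
  {"xyz": [0,0,0],"rot": [0,0,0],"gripper": 0},
])

```text
time_s: 19.12
tool_pos: [0.5694, 0.0398, 0.2618]
eef_rot: [[-0.084, -0.751, 0.655], [-0.996, 0.056, -0.063], [0.011, -0.658, -0.753]]
ft_force: [-0.5, -0.1, -0.7]
width: 0.0434
```

Run:
```python
from h import *
np.set_printoptions(precision=4,suppress=True)
w=grab('wrist','w16');s=grab('scene','scene1'); st=state(); print(st['time_s'],st['tool_pos'],st['ft_force']); print(yellow(w,(.681,.031,.134),r=80))
a=cv2.resize(w['color'][100:300,180:400,::-1],(440,400)); b=s['color'][150:350,160:340,::-1]
b=cv2.resize(b,(360,400)); cv2.imwrite('pics/fin.png',np.hstack([a,b]))
```

```text
19.2167 [0.5686 0.0391 0.2604] [-0.6125 -0.2321  0.5974]
[]
```

View pics/fin.png

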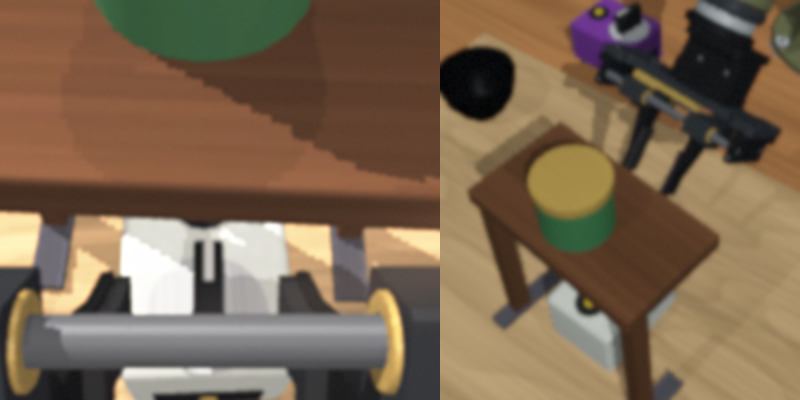

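The mill stands under the board with its white line pointing at the inlet, and the gripper is clear of everything.

```bash
python3 -c "
from rig import workorder; print(workorder.hand_in())"
```

```text
the job is handed in; nothing more can be done
None
```

The mill is set for grinding and standing under the spout, and the job is handed in at about 19 s. The hand-in gives no verdict, so the results below are from my own checks.

- **Knob:** I turned it clockwise about 78° while bearing down with about 15 N (a brief 22 N before the turn). The inlet moved about 1 mm at most, within measuring error, and the white line ended on the red mark. After the final release the line still pointed at the inlet.
- **Placing:** I slid the mill in three grips, one vertical and two tilted. My last clear measurement put the inlet at (0.681, 0.030) and the spout at (0.681, 0.031), so about 1 mm apart.
- **Squareness:** I estimate the mill is about 2° off square, from a small yaw I added because joint 7 was close to its limit.
- **Clear of everything:** the last force readings were under 1 N, which is noise level. I never went near the tea things, but I did not measure them again at the end.

- **What went wrong:** the first attempt to tilt the gripper was out of reach. It drifted 44 mm without touching anything, so I did the slide in stages instead.
- **Not confirmed at the end:** in the last wrist picture the board's edge hid the yellow spot, so the placing rests on the picture just before it.

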